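# Spot-check the orange dish warmer with the contact thermometer

### The arm

A 6-joint arm with a two-finger parallel gripper is mounted at the origin on the work surface. World frame = base frame: x ahead of the robot, y to its left, z up, the work surface at z = 0. Lengths are in m, angles in rad, forces in N, time in s.
With the tool pointing down it reaches from about 0.375 to 0.9 m from the base axis. Payload 3.1 kg.
Tool frame: the origin (TCP) lies at the very end of the fingers, on their centre line; the grasp point (between the pads) lies 19 mm behind it (manip.pinch_z is the distance from the TCP to the grasp point, in m); z points along the fingers, y is the direction in which the jaws open and shut (so a half turn about z gives the same grasp; the last joint's range is limited). The gripper opens to 85 mm and grips with 20 to 120 N. Pads are 22 mm wide; open, the fingers measure 114 mm over their backs; the gripper's body (76 mm by 85 mm) begins 54 mm behind the grasp point. The pads swing forward as they close: fully open they stand 13 mm farther back than shut.
Start: joints at [-1.454, 0.527, 1.433, -0, 1.181, -0.178], TCP at [0.182, -0.598, 0.194] pointing down, gripper open.
Joint ranges: [-3.08, 3.08], [-0.75, 2.2], [0.22, 2.44], [-1.43, 4.57], [0, 2.65], [-2.85, 2.85]. Speed limits (rad/s): [2.79, 2.79, 3.14, 3.14, 3.14, 3.14].

### API

Orientations are given as a unit quaternion [x, y, z, w].
In Python, from station import manip gives the robot as it stands.
- The arm moves only by the tool drive_tool, never from a script. Its argument "increments" is a list of rows, each a list of 7 numbers: the closure in counts, from 0 (fully open) to 255 (shut), then the shift along the tool's x, y, z in cm, then the turn, a rotation vector about the tool's x, y, z in rad. A call has 1 to 20 rows; each row is the pose to reach, as a shift and turn from the pose commanded when the call began, along the tool's axes at that moment; what a row does not reach only later rows make up. A row lasts 1/10 s, in which the tool goes at most 50 mm and 8.59 degrees, less where a joint would pass 70% of its speed; a pose out of reach is approached as far as the arm can. A call with a gripper value outside its range is refused whole. The fingers move at their own pace and stop on an object; "force" is the grip in N (left out, the last holds). Time passes only in rows, so rows that repeat a pose let the fingers close. It gives the time, the measured TCP pose, the force and the opening at its end, in the units of the state.
- manip.sense(): the state, without advancing time (a new reading comes with each control period).
- manip.snapshot(name): name is "scene" or "top" or "wrist"; returns the picture (480x640x3 uint8, red, green, blue); there is no depth.
- manip.camera_model(name): a dict with "mtx" (3x3 intrinsics, pixels), "cam_to_world" (4x4, takes a point from camera to world coordinates). Camera axes: x right, y down, z forward; pixel columns grow to the right and rows downward; lengths in m; the calibration is good to about 2 mm. A picture is of the moment at which its call begins: read the wrist's pose just before it. camera_model takes no time and is no camera call; for the wrist camera it gives the pose at the moment of the call.
- manip.sign_off(): hands the job in, once; it reports no verdict.
The state is a dict: "t": time; "q": joint angles; "qd": joint speeds; "tau": joint torques, N m; "tcp_pos": TCP position; "tool_rot": TCP orientation; "force": force on the tool from outside, world axes, zero at the start; "ft_torque": the same for the moment, N m; "finger_gap": opening from 0.0 (shut) to 1.0 (fully open).
Only numpy, scipy, OpenCV 4.12 (cv2) and the standard library are available. Lean on these libraries where they do the work, as an engineer would, in place of code of your own. Each camera call takes 0.05 s, during which the arm holds its last target. There are 200 camera calls.

### The job

Lift the yellow contact thermometer out of its black holder and set its copper tip on the white spot inside the orange ring of the sloping dish warmer, with the thermometer square to that sloping face and the whole tip inside the ring. Feel for the contact, then press only lightly, until the sprung tip is about half pushed in and never hard against its stop, and finish while holding it still there for the reading, without letting go. Leave the blue-ringed warmer, the jars, dishes, spatula and jug alone.

Things in the scene. Friction and masses are not known exactly. Their poses are not given: they have to be found in the camera images.
- probe_grip (a point): Middle of the yellow handle of the contact thermometer (probe), a loose upright tool of about 130 g, 120 mm long, black screen end up. Handle 22 x 22 mm, 54 mm tall; point half-way up on the probe's axis, 108 mm above the work surface at the start. x, y axes square to the handle's flat sides, z along the probe from tip to screen end. A black collar, 32 mm across, has its top 27 mm below this point
- tip_end (a point): Centre of the flat end of the probe's sprung copper tip (8 mm across, below a 16 mm steel sleeve), 91 mm below probe_grip along the probe's axis when the tip is out; z axis as probe_grip. At the start the collar rests on the holder's top and sleeve and tip reach 58 mm down into its hole
- plunger (a joint): How far the sprung tip is pushed into the probe, in m: 0 = fully out, 0.010 = fully in against its stop. It takes about 0.6 N to start it, 2.1 N at half way (0.005), 3.6 N at the stop; beyond the stop the probe is rigid.
- warmer_orange: Fixed dish warmer with the orange ring: white, footprint 125 x 110 mm, origin at the middle of its underside on the work surface; its bare aluminium upper face (122 x 102 mm, centre 72 mm high, rear edge about 95 mm) slopes by 20 degrees, low at its own front (its -x side, with a dark 4 mm lip and a green lamp). Cannot be moved.
- spot_orange (a point): Centre of the marked spot on the sloping face of that warmer: a white disc 20 mm across inside the orange ring 36 mm across, about 76 mm above the work surface. z axis = outward normal of the face (20 degrees from vertical, leaning to the warmer's low front), y axis level across the warmer
- warmer_blue: Fixed dish warmer with the blue ring: white, footprint 125 x 110 mm, origin at the middle of its underside on the work surface; its bare aluminium upper face (122 x 102 mm, centre 72 mm high, rear edge about 95 mm) slopes by 20 degrees, low at its own front (its -x side, with a dark 4 mm lip and a green lamp). Cannot be moved.
- spot_blue (a point): Centre of the marked spot on the sloping face of that warmer: a white disc 20 mm across inside the blue ring 36 mm across, about 76 mm above the work surface. z axis = outward normal of the face (20 degrees from vertical, leaning to the warmer's low front), y axis level across the warmer
- holder: Fixed black block 70 x 70 x 75 mm with a 20 mm hole in its top, in which the probe stands; origin at the middle of its underside
- jar_1_mid (a point): Bystander, to be left alone: glass culture jar with plantlets and white lid, 64 mm across, 88 mm tall; point on its axis 45 mm up
- jar_2_mid (a point): Bystander, to be left alone: glass culture jar with plantlets and yellow lid, 64 mm across, 88 mm tall; point on its axis 45 mm up
- jar_3_mid (a point): Bystander, to be left alone: glass culture jar with plantlets and white lid, 64 mm across, 88 mm tall; point on its axis 45 mm up
- dish_1_mid (a point): Bystander, to be left alone: closed petri dish 90 mm across, 16 mm tall; point at its centre
- dish_2_mid (a point): Bystander, to be left alone: closed petri dish 90 mm across, 16 mm tall; point at its centre
- spatula_grip (a point): Bystander, to be left alone: spatula 160 mm long lying flat; point on its handle
- jug_mid (a point): Bystander, to be left alone: white plastic jug 84 mm across (plus handle), 120 mm tall; point at its middle
Mind the look-alikes: they are no part of the job. What is shaped like the holder but red is not meant. Of the things that look like the part that bears probe_grip, the smaller one is meant.

How it is judged:
By the outcome, as a careful person would: the job done as asked, in the order asked, and still so for the second after the job is handed in, while the arm keeps its last pose, push and grip.
It also fails if it takes over 45 s, if anything falls off the work surface, if the arm or the gripper's body presses on something with over 40 N, if the wrist force passes 120 N, or if a joint passes its speed limit or range.

## Working session

There is one attempt and no reset: what is moved stays moved. The work goes in short steps, Python scripts to look and compute and a tool call to move; the robot and the scene stay as the last step left them, time stands still between calls to the robot, and variables do not carry over. Pictures are saved under pics/ and viewed, about 8 in all and at most 12, crops included, and the job is handed in when it is done.

Besides the shell and the picture viewer there is one more tool, called after "Call:" as name(argument=value, ...), one argument or row to a line, values as JSON. drive_tool: Moves the arm, as the interface text tells. Its arguments: {"type":"object","properties":{"increments":{"type":"array","items":{"type":"array","items":{"type":"number"}}},"force":{"type":"number"}},"required":["increments"]}

```bash
mkdir -p pics; ls
python3 - <<'E'
from station import manip
import cv2,numpy as np
np.set_printoptions(precision=4,suppress=True)
for n in ["scene","top"]:
    im=manip.snapshot(n); cv2.imwrite(f"pics/{n}0.png",im[:,:,::-1])
    c=manip.camera_model(n); print(n,c["mtx"],c["cam_to_world"])
s=manip.sense(); print(s, manip.pinch_z)
E
```

```text
pics
scene [[518.3171   0.     321.8146]
 [  0.     518.3171 229.6275]
 [  0.       0.       1.    ]] [[-0.7554  0.4079 -0.5128  1.2187]
 [ 0.6553  0.4684 -0.5926  0.8359]
 [-0.0015 -0.7837 -0.6212  0.8628]
 [ 0.      0.      0.      1.    ]]
top [[554.3936   0.     324.2869]
 [  0.     554.3936 246.7103]
 [  0.       0.       1.    ]] [[-0.0896 -0.9731  0.2124  0.2732]
 [-0.996   0.0877 -0.0186  0.105 ]
 [-0.0005 -0.2132 -0.977   1.3756]
 [ 0.      0.      0.      1.    ]]
{'t': 0.1, 'q': array([-1.4535,  0.5283,  1.4338,  0.    ,  1.1814, -0.1785]), 'qd': array([ 0.0003, -0.0018, -0.0027,  0.0006,  0.0013,  0.0011]), 'tau': array([  0.0001, -44.3302, -17.8586,  -0.0003,   0.0039,  -0.    ]), 'tcp_pos': array([ 0.1821, -0.5971,  0.1933]), 'tool_rot': array([ 0.9891,  0.1474,  0.    , -0.001 ]), 'force': array([0.2523, 0.4261, 0.1625]), 'ft_torque': array([ 0.0176, -0.025 ,  0.0244]), 'finger_gap': 1.0024849358753383} 0.0187
```

View pics/scene0.png

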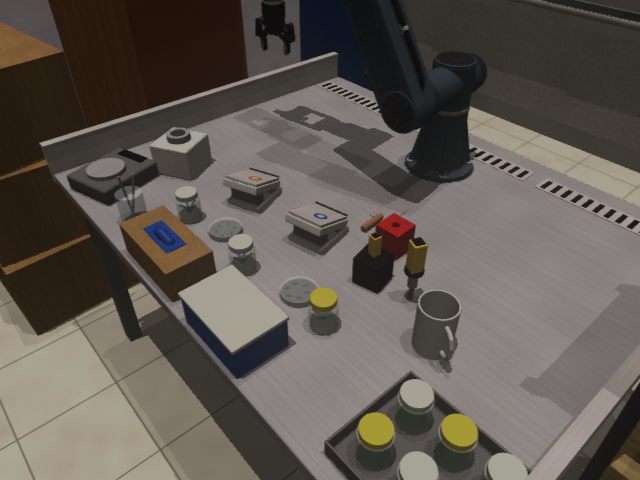

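View pics/top0.png

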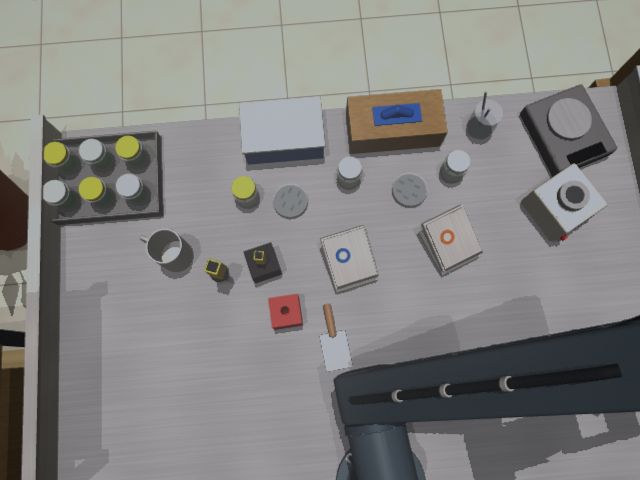

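The scene shows two yellow-handled tools:
- **In the black holder:** at top (260,257) / scene (375,245). It is the smaller one and stands in the holder, so it is the one meant.
- **Free-standing:** a larger one at top (216,268) / scene (416,255), which is the look-alike.

The red block at top (285,311) is the decoy holder. The orange ring is at top (447,237) / scene (255,178). Next I'll confirm this with enlarged crops and measure.

```bash
cat > h.py <<'E'
import cv2,numpy as np
from station import manip
np.set_printoptions(precision=4,suppress=True)
def ray(c,p):
    d=c["cam_to_world"][:3,:3]@np.linalg.solve(c["mtx"],[p[0],p[1],1.]); return c["cam_to_world"][:3,3],d/np.linalg.norm(d)
def onz(c,p,z):
    o,d=ray(c,p); return o+d*(z-o[2])/d[2]
def proj(c,P):
    T=np.linalg.inv(c["cam_to_world"]); x=c["mtx"]@(T[:3,:3]@np.asarray(P)+T[:3,3]); return x[:2]/x[2]
def tri(rs):
    A=sum(np.eye(3)-np.outer(d,d) for o,d in rs); b=sum((np.eye(3)-np.outer(d,d))@o for o,d in rs); return np.linalg.solve(A,b)
def mask(im,lo,hi,box):
    h=cv2.cvtColor(im,cv2.COLOR_RGB2HSV); m=cv2.inRange(h,lo,hi); k=np.zeros_like(m); x0,y0,x1,y1=box; k[y0:y1,x0:x1]=m[y0:y1,x0:x1]; return k
def ctr(m):
    n,l,s,c=cv2.connectedComponentsWithStats(m); i=1+np.argmax(s[1:,4]); return c[i],s[i]
E
python3 - <<'E'
from h import *
S=cv2.imread("pics/scene0.png")[:,:,::-1].copy();T=cv2.imread("pics/top0.png")[:,:,::-1].copy()
cs,ct=manip.camera_model("scene"),manip.camera_model("top")
a,ia=ctr(mask(S,(3,90,90),(20,255,255),(225,165,285,195)));b,ib=ctr(mask(T,(3,90,90),(20,255,255),(425,215,475,260)))
print("ring",a,ia,b,ib,tri([ray(cs,a),ray(ct,b)]),onz(ct,b,.076),onz(cs,a,.076))
a,ia=ctr(mask(S,(20,90,60),(35,255,255),(360,225,390,262)));b,ib=ctr(mask(T,(20,90,60),(35,255,255),(245,243,275,270)))
print("probe",a,ia,b,ib,tri([ray(cs,a),ray(ct,b)]),onz(ct,b,.135),onz(cs,a,.108))
f=lambda I,x,y,w,h,k:cv2.resize(I[y:y+h,x:x+w],None,fx=k,fy=k,interpolation=cv2.INTER_CUBIC)
top=np.hstack([f(S,215,155,80,60,5),f(T,410,195,80,60,5)]);bot=np.hstack([f(S,350,222,80,60,5),f(T,200,232,80,60,5)])
cv2.imwrite("pics/crop1.png",np.vstack([top,bot])[:,:,::-1])
E
```

```text
ring [254.6875 177.9375] [249 176  13   5  32] [446.9009 236.7387] [440 230  15  14 111] [ 0.555  -0.2176  0.0725] [ 0.5536 -0.2161  0.076 ] [ 0.5582 -0.2138  0.076 ]
probe [374.128 245.237] [368 234  14  23 211] [259.4048 257.9048] [253 250  12  14  84] [0.5378 0.2331 0.1025] [0.5301 0.2311 0.135 ] [0.5437 0.2362 0.108 ]
```

View pics/crop1.png

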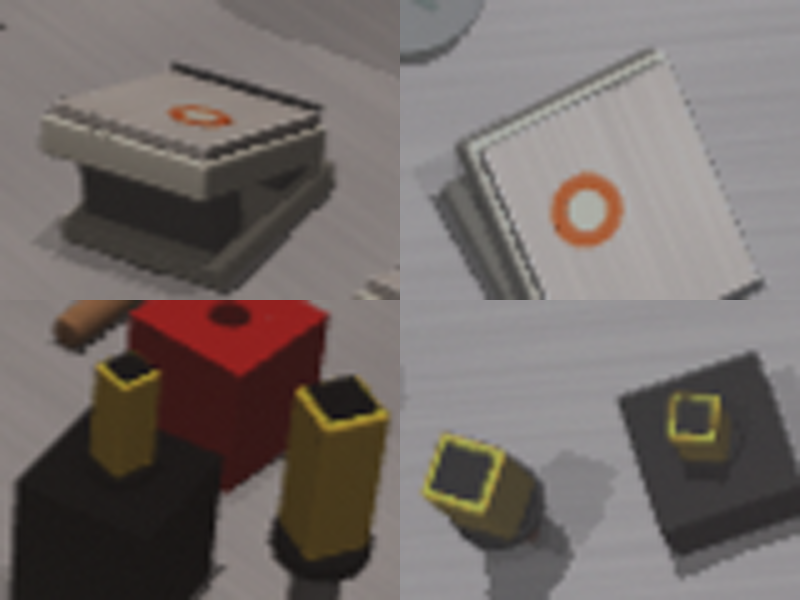

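The crops confirm the small yellow probe stands in the black holder, at crop lower left (127,415) and lower right (695,417). The larger tool stands free beside it. The orange ring sits at crop upper right (587,210). The warmer's dark lip, its low front, is on the robot side: scene crop (175,65)–(322,105), top crop lower right edge at (762,285).

Run:
```python
from h import *
from scipy.spatial.transform import Rotation as R
T=cv2.imread("pics/top0.png")[:,:,::-1].copy();S=cv2.imread("pics/scene0.png")[:,:,::-1].copy()
cs,ct=manip.camera_model("scene"),manip.camera_model("top")
g=lambda x,y,z:onz(ct,(410+x/5,195+y/5),z)
rr,fr,rl=g(660,50,.093),g(762,285,.051),g(480,150,.093)
for a in (rr-fr,rl-rr): print("edge",a,np.degrees(np.arctan2(a[1],a[0])))
p=[onz(ct,(200+x/5,232+(y-300)/5),.137) for x,y in ((672,395),(718,398),(712,440),(668,437))]
print("probe top",np.mean(p,0),[np.degrees(np.arctan2(*(p[(i+1)%4]-p[i])[1::-1])) for i in range(4)])
print("big", tri([ray(cs,(350+340/5,222+(400-300)/5)),ray(ct,(200+463/5,232+(473-300)/5))]))
s=manip.sense();c=manip.camera_model("wrist");W=R.from_quat(s["tool_rot"]).as_matrix()
print(c["mtx"],W,"cam in tool",W.T@(c["cam_to_world"][:3,3]-s["tcp_pos"]),W.T@c["cam_to_world"][:3,:3])
def shift(P): return W.T@(np.array(P)-s["tcp_pos"])*100
for P in ([.5,-.25,.32],[.537,.233,.30]): print(P,shift(P))
```

```text
edge [0.1115 0.0471 0.042 ] 22.907018647865456
edge [-0.0414  0.0942  0.    ] 113.72846047061363
probe top [0.5191 0.051  0.137 ] [np.float64(-98.96334582662531), np.float64(166.4789849439968), np.float64(80.87745773872246), np.float64(-10.68914633269575)]
big [0.4735 0.2177 0.0884]
[[385.9773   0.     319.3996]
 [  0.     385.9773 246.1608]
 [  0.       0.       1.    ]] [[ 0.9566  0.2915 -0.0002]
 [ 0.2915 -0.9566  0.0019]
 [ 0.0004 -0.0019 -1.    ]] cam in tool [ 0.073  -0.0008 -0.1804] [[ 0.     -0.9582 -0.2862]
 [ 1.      0.0002 -0.0007]
 [ 0.0007 -0.2862  0.9582]]
[0.5, -0.25, 0.32] [ 40.529  -23.9631 -12.6153]
[0.537, 0.233, 0.3] [ 58.1478 -69.0828 -10.5238]
```

Call:
drive_tool(
  increments=[
    [0,10,-6,-12,0,0,0],
    [0,20,-12,-12.6,0,0,0],
    [0,30,-18,-12.6,0,0,0],
    [0,40.5,-24,-12.6,0,0,0],
    [0,40.5,-24,-12.6,0,0,0],
    [0,40.5,-24,-12.6,0,0,0],
    [0,40.5,-24,-12.6,0,0,0],
    [0,40.5,-24,-12.6,0,0,0],
    [0,40.5,-24,-12.6,0,0,0],
    [0,40.5,-24,-12.6,0,0,0],
    [100,58,-69,-6,0,0,-1.1],
    [100,58,-69,-6,0,0,-1.1],
    [100,58,-69,-6,0,0,-1.1],
    [100,58,-69,-6,0,0,-1.1],
    [100,58,-69,-6,0,0,-1.1],
    [100,58,-69,-6,0,0,-1.1],
    [100,58,-69,-6,0,0,-1.1],
    [100,58,-69,-6,0,0,-1.1],
    [100,58,-69,-6,0,0,-1.1],
    [100,58,-69,-6,0,0,-1.1],
  ],
)

```text
t: 2.1
tcp_pos: [0.535, 0.2342, 0.2532]
tool_rot: [0.766, 0.643, -0.0, -0.001]
force: [-0.1, 0.1, 0.5]
finger_gap: 0.607
```

Call:
drive_tool(
  increments=[
    [100,0,0,0,0,0,0],
    [100,0,0,0,0,0,0],
  ],
)

```text
t: 2.3
tcp_pos: [0.5352, 0.2318, 0.2533]
tool_rot: [0.765, 0.643, -0.001, -0.0]
force: [0.4, -1.1, -0.1]
finger_gap: 0.608
```

Run:
```python
from h import *
import pickle
s=manip.sense();c=manip.camera_model("wrist");I=manip.snapshot("wrist")
pickle.dump((s,c,I),open("w1.pkl","wb"))
cv2.imwrite("pics/w1.png",I[:,:,::-1]);print(s["tcp_pos"],s["tool_rot"],s["q"],s["force"])
```

```text
[0.5352 0.2318 0.2533] [ 0.7655  0.6434 -0.0009 -0.0001] [ 0.2176  0.409   1.4668 -0.0006  1.2676  0.3906] [ 0.4289 -1.0702 -0.0841]
```

View pics/w1.png

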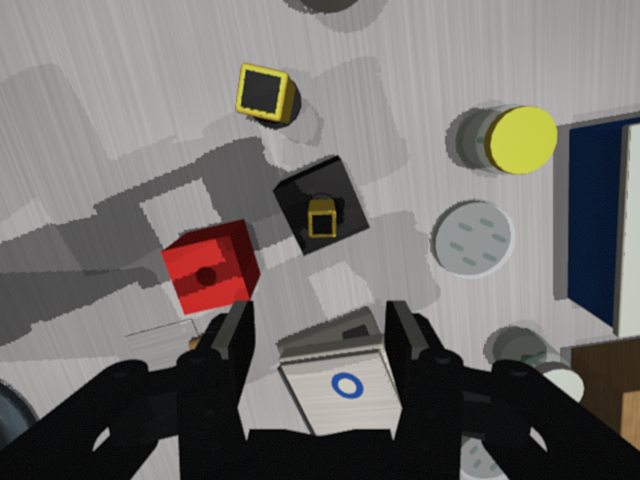

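The probe's black screen top is at (322,223) and looks nearly square to the image axes. The larger tool is at (265,92), the red block at (210,265), and the blue warmer lies below.

Run:
```python
from h import *
import pickle
from scipy.spatial.transform import Rotation as R
s,c,I=pickle.load(open("w1.pkl","rb"))
W=R.from_quat(s["tool_rot"]).as_matrix()
m=mask(I,(18,80,50),(36,255,255),(300,190,345,245))
# screen: dark pixels enclosed by yellow frame
cn,h=cv2.findContours(m,cv2.RETR_CCOMP,cv2.CHAIN_APPROX_NONE)
holes=[k for k,hh in zip(cn,h[0]) if hh[3]>=0]; k=max(holes,key=cv2.contourArea)
r=cv2.minAreaRect(k); print("hole",r)
box=[onz(c,p,.137) for p in cv2.boxPoints(r)]
ctr_=np.mean(box,0); print("top",ctr_,[np.degrees(np.arctan2(*(box[(i+1)%4]-box[i])[1::-1])) for i in range(4)],[np.linalg.norm(box[(i+1)%4]-box[i]) for i in range(4)])
print("tool x yaw",np.degrees(np.arctan2(W[1,0],W[0,0])))
print("shift cm",W.T@(ctr_-s["tcp_pos"])*100)
# row-wise left/right edges of frame
ys,xs=np.where(m); print(xs.min(),xs.max(),ys.min(),ys.max())
b=I[185:250,290:355]; cv2.imwrite("pics/w1c.png",cv2.resize(b,None,fx=9,fy=9,interpolation=cv2.INTER_NEAREST)[:,:,::-1])
# scene re-check on z=.137 via the two fixed cams
ct=manip.camera_model("top");print("top cam", onz(ct,(200+(692.5-400)/5,232+(417.5-300)/5),.137), "big",onz(ct,(200+63/5,232+173/5),.17))
```

```text
hole ((322.0, 224.0), (20.0, 20.0), 0.0)
top [0.5373 0.2347 0.137 ] [np.float64(79.7895162814026), np.float64(-9.867797979111028), np.float64(-99.36018890811478), np.float64(170.13948129977084)] [np.float64(0.01618832220050865), np.float64(0.015654736295908273), np.float64(0.01618664848107716), np.float64(0.01589496103270486)]
tool x yaw 80.09866572947007
shift cm [ 0.3409  0.1729 11.6341]
307 336 199 237
top cam [0.5354 0.2325 0.137 ] big [0.5126 0.3317 0.17  ]
```

View pics/w1c.png

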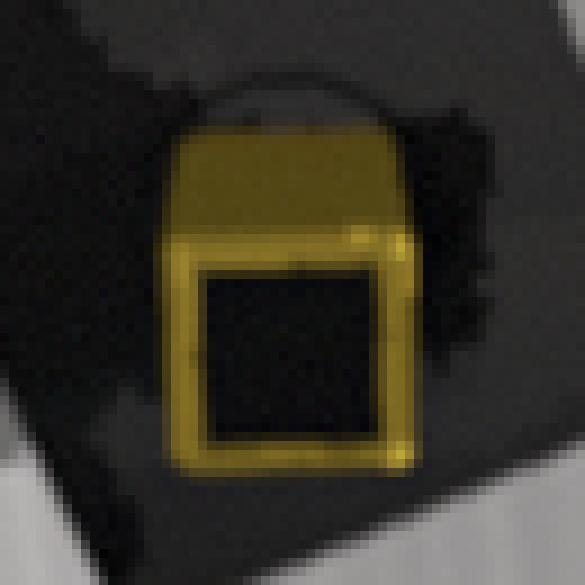

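The handle is square to the jaws to within about 1°. I'll descend and grip.

Call:
drive_tool(
  increments=[
    [100,0.3,0.2,2,0,0,0],
    [100,0.3,0.2,5,0,0,0],
    [100,0.3,0.2,8,0,0,0],
    [100,0.3,0.2,11,0,0,0],
    [100,0.3,0.2,13,0,0,0],
    [100,0.3,0.2,15,0,0,0],
    [100,0.3,0.2,16.1,0,0,0],
    [100,0.3,0.2,16.1,0,0,0],
    [100,0.3,0.2,16.1,0,0,0],
  ],
)

```text
t: 3.25
tcp_pos: [0.5391, 0.2332, 0.0938]
tool_rot: [0.767, 0.642, 0.0, 0.0]
force: [0.3, -1.1, -0.3]
finger_gap: 0.612
```

Call:
drive_tool(
  increments=[
    [160,0,0,0,0,0,0],
    [170,0,0,0,0,0,0],
    [180,0,0,0,0,0,0],
    [190,0,0,0,0,0,0],
    [200,0,0,0,0,0,0],
    [255,0,0,0,0,0,0],
    [255,0,0,0,0,0,0],
    [255,0,0,0,0,0,0],
  ],
  force=40,
)

```text
t: 4.05
tcp_pos: [0.5385, 0.2342, 0.0939]
tool_rot: [0.766, 0.643, 0.0, 0.0]
force: [-1.5, 1.3, 5.7]
finger_gap: 0.236
```

Run:
```python
from h import *
s=manip.sense();print({k:s[k] for k in("t","tcp_pos","tool_rot","force","ft_torque","finger_gap")})
```

```text
{'t': 4.05, 'tcp_pos': array([0.5385, 0.2342, 0.0939]), 'tool_rot': array([0.7661, 0.6427, 0.0004, 0.    ]), 'force': array([-1.5228,  1.3343,  5.7276]), 'ft_torque': array([0.1484, 0.2574, 0.044 ]), 'finger_gap': 0.23621039303634467}
```

Call:
drive_tool(
  increments=[
    [255,0,0,-1,0,0,0],
    [255,0,0,-2.5,0,0,0],
    [255,0,0,-4.5,0,0,0],
    [255,0,0,-6.5,0,0,0],
    [255,0,0,-9,0,0,0],
    [255,0,0,-12,0,0,0],
    [255,0,0,-15,0,0,0],
    [255,0,0,-18,0,0,0],
    [255,0,0,-18,0,0,0],
    [255,0,0,-18,0,0,0],
  ],
)

```text
t: 5.05
tcp_pos: [0.5382, 0.2338, 0.2733]
tool_rot: [0.766, 0.643, 0.0, 0.0]
force: [0.0, -0.2, -1.4]
finger_gap: 0.237
```

Run:
```python
from h import *
from scipy.spatial.transform import Rotation as R
s=manip.sense();print({k:s[k] for k in("t","q","tcp_pos","tool_rot","force","ft_torque","finger_gap")})
I=manip.snapshot("wrist");S=manip.snapshot("scene")
cv2.imwrite("pics/lift.png",np.vstack([np.hstack([cv2.resize(I,(400,300)),cv2.resize(S[100:340,220:540],(400,300))])])[:,:,::-1])
# target above ring: tool z = -normal
W=R.from_quat(s["tool_rot"]).as_matrix()
psi=np.radians(23.3); f=-np.array([np.cos(psi),np.sin(psi),0]); n=np.cos(np.radians(20))*np.array([0,0,1])+np.sin(np.radians(20))*f
for yaw in (23.3,113.3,68):
  a=np.radians(yaw); x=np.array([np.cos(a),np.sin(a),0]); x-=n*(x@n); x/=np.linalg.norm(x)
  G=np.c_[x,np.cross(-n,x),-n]
  spot=np.array([.555,-.216,.075]); tcp=spot+n*(.091+.0046-.0187+.10)
  print(yaw,"tcp",tcp,"shift",W.T@(tcp-s["tcp_pos"])*100,"turn",R.from_matrix(W.T@G).as_rotvec())
```

```text
{'t': 5.05, 'q': array([ 0.2196,  0.3947,  1.4328, -0.0002,  1.3134,  0.3946]), 'tcp_pos': array([0.5382, 0.2338, 0.2733]), 'tool_rot': array([0.7662, 0.6426, 0.0003, 0.0002]), 'force': array([ 0.0079, -0.1926, -1.4023]), 'ft_torque': array([ 0.034 ,  0.0166, -0.0747]), 'finger_gap': 0.23724135391343185}
23.3 tcp [ 0.4994 -0.2399  0.2412] shift [-47.3245   4.4221   3.2028] turn [-0.172   0.3196  0.9789]
113.3 tcp [ 0.4994 -0.2399  0.2412] shift [-47.3245   4.4221   3.2028] turn [-0.3384  0.1016 -0.5756]
68 tcp [ 0.4994 -0.2399  0.2412] shift [-47.3245   4.4221   3.2028] turn [-0.2732  0.217   0.1762]
```

View pics/lift.png

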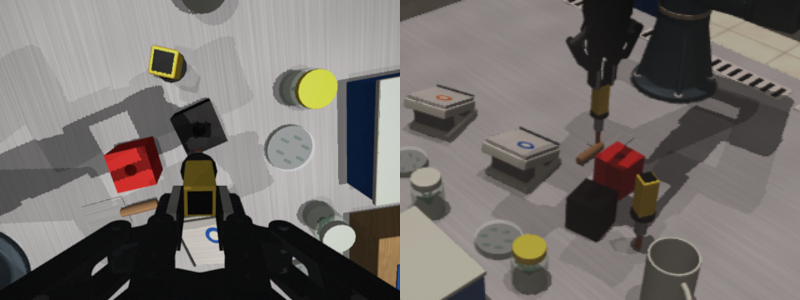

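The probe is out and held straight, and the holder is empty. The force reads −1.4 N, which matches its weight. Next I'll move to 10 cm off the orange spot along the face normal.

Call:
drive_tool(
  increments=[
    [255,-5,0.5,0,0,0,0],
    [255,-10,1,0,0,0,0],
    [255,-15,1.5,0,-0.1,0.03,-0.15],
    [255,-20,2,0.5,-0.17,0.05,-0.3],
    [255,-25,2.5,1,-0.25,0.07,-0.4],
    [255,-30,3,1.5,-0.34,0.1,-0.58],
    [255,-35,3.5,2,-0.34,0.1,-0.58],
    [255,-40,4,2.5,-0.34,0.1,-0.58],
    [255,-44,4.2,3,-0.34,0.1,-0.58],
    [255,-47.3,4.4,3.2,-0.338,0.102,-0.576],
    [255,-47.3,4.4,3.2,-0.338,0.102,-0.576],
    [255,-47.3,4.4,3.2,-0.338,0.102,-0.576],
    [255,-47.3,4.4,3.2,-0.338,0.102,-0.576],
    [255,-47.3,4.4,3.2,-0.338,0.102,-0.576],
  ],
)

```text
t: 6.55
tcp_pos: [0.4984, -0.2377, 0.2398]
tool_rot: [0.541, 0.823, 0.146, 0.093]
force: [-0.7, 0.4, -2.2]
finger_gap: 0.239
```

Run:
```python
from h import *
import pickle
s=manip.sense();c=manip.camera_model("wrist");I=manip.snapshot("wrist")
S=manip.snapshot("scene");T=manip.snapshot("top")
pickle.dump((s,c,I,S,T),open("w2.pkl","wb"))
print({k:s[k] for k in("t","q","tcp_pos","tool_rot","force","ft_torque","finger_gap")})
print(ctr(mask(I,(3,90,90),(16,255,255),(0,0,640,480))))
cv2.imwrite("pics/w2.png",I[:,:,::-1])
```

```text
{'t': 6.55, 'q': array([-0.8541,  0.307 ,  1.7399,  0.3907,  1.0251, -1.4538]), 'tcp_pos': array([ 0.4984, -0.2377,  0.2398]), 'tool_rot': array([0.5415, 0.8228, 0.1456, 0.0929]), 'force': array([-0.7205,  0.4496, -2.1871]), 'ft_torque': array([-0.0927,  0.2225,  0.0433]), 'finger_gap': 0.23937497920137663}
(array([319.5376, 214.9273]), array([301, 197,  38,  37, 757], dtype=int32))
```

View pics/w2.png

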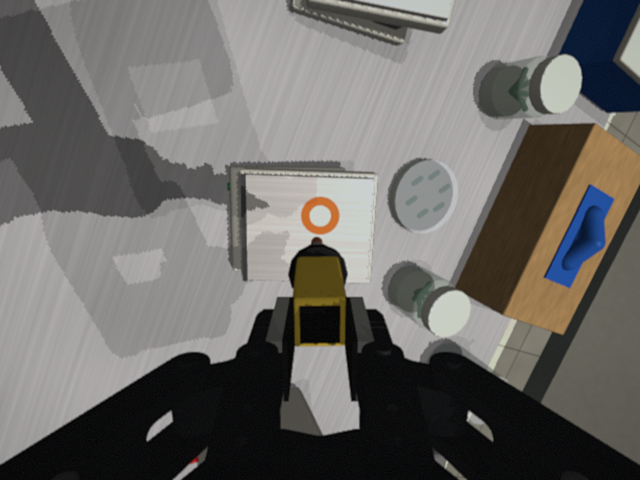

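The orange ring is fully visible at (320,215). The copper tip is just above the collar at (317,241), and the face edges run nearly along the image axes, so the yaw guess is good. I'll refine the spot, the yaw and the probe tip offset.

Run:
```python
from h import *
import pickle
from scipy.spatial.transform import Rotation as R
s,c,I,S,T=pickle.load(open("w2.pkl","rb")); ct,cs=manip.camera_model("top"),manip.camera_model("scene")
W=R.from_quat(s["tool_rot"]).as_matrix()
rw=ctr(mask(I,(3,90,90),(16,255,255),(280,180,360,232)))[0]
print("ring px",rw)
T0=cv2.imread("pics/top0.png")[:,:,::-1].copy(); rt=ctr(mask(T0,(3,90,90),(20,255,255),(425,215,475,260)))[0]
print("onz wrist",onz(c,rw,.076),"top",onz(ct,rt,.076),"tri",tri([ray(c,rw),ray(ct,rt)]))
spot=onz(c,rw,.076)
def nrm(p): p=np.radians(p); return np.array([-np.sin(.349)*np.cos(p),-np.sin(.349)*np.sin(p),np.cos(.349)])
def onpl(p,n):
    o,d=ray(c,p); return o+d*((spot-o)@n)/(d@n)
g=cv2.cvtColor(I,cv2.COLOR_RGB2GRAY)
L=cv2.createLineSegmentDetector().detect(g[150:300,220:400])[0][:,0]+[220,150,220,150]
for psi in (21,23.3,25):
  n=nrm(psi);print("psi",psi)
  for l in L:
    a,b=onpl(l[:2],n),onpl(l[2:],n)
    if np.linalg.norm(l[2:]-l[:2])>40:
        v=(b-a); print(l.round(1),"yaw mod90",(np.degrees(np.arctan2(v@np.cross(n,[np.cos(np.radians(psi)),np.sin(np.radians(psi)),0]),v@np.array([np.cos(np.radians(psi)),np.sin(np.radians(psi)),0])/1)))%180, np.linalg.norm(v))
# tip
m=mask(I,(0,60,40),(15,255,255),(305,233,332,250)); print("tip",ctr(m)); ys,xs=np.where(m)
for y in range(234,250): print(y,xs[ys==y].min() if (ys==y).any() else 0,xs[ys==y].max() if (ys==y).any() else 0,end="; ")
for d in (0,.0726,.0769): print("axis at",d,proj(c,s["tcp_pos"]+W[:,2]*d))
print("tool z",W[:,2],"n",nrm(23.3))
cv2.imwrite("pics/w2c.png",cv2.resize(np.hstack([I[160:300,230:390],]),None,fx=5,fy=4.2,interpolation=cv2.INTER_CUBIC)[:,:,::-1])
```

```text
ring px [319.5315 214.2808]
onz wrist [ 0.5534 -0.214   0.076 ] top [ 0.5536 -0.2161  0.076 ] tri [ 0.552  -0.2143  0.0808]
psi 21
[245.  174.4 246.9 279.4] yaw mod90 90.20207218920011 0.10170749980710707
[376.9 174.  233.  168.2] yaw mod90 179.84558136324384 0.13070848094721937
[374.4 179.3 248.1 175. ] yaw mod90 0.19342409456257315 0.11522806004217848
[236.8 161.9 339.4 160.2] yaw mod90 3.0079706946745035 0.09256634998099349
[227.7 239.4 226.6 191.9] yaw mod90 89.70318477106098 0.04524787772049999
[230.5 168.1 233.2 263.1] yaw mod90 90.24220876449012 0.09055026708824547
[239.6 215.7 237.2 173. ] yaw mod90 92.20426183165432 0.039392155546344086
[341.9 296.6 296.9 297.5] yaw mod90 3.4073921155207927 0.044738278804579916
[338.1 167.4 296.9 166.7] yaw mod90 1.1572235967204278 0.0373658952846698
psi 23.3
[245.  174.4 246.9 279.4] yaw mod90 87.89171215999994 0.1021080261264374
[376.9 174.  233.  168.2] yaw mod90 177.68273378196426 0.1305075898383499
[374.4 179.3 248.1 175. ] yaw mod90 178.03081241216992 0.11507545166513988
[236.8 161.9 339.4 160.2] yaw mod90 0.8481478113859844 0.09239781
[... 769 characters left out ...]
68.1 233.2 263.1] yaw mod90 86.17438043817785 0.09104326101373082
[239.6 215.7 237.2 173. ] yaw mod90 88.1544698909246 0.03948629711784023
[341.9 296.6 296.9 297.5] yaw mod90 179.6644210513927 0.044991515466045635
[338.1 167.4 296.9 166.7] yaw mod90 177.39680236241452 0.03725685597523142
tip (array([316.325, 240.175]), array([312, 238,  10,   6,  40], dtype=int32))
234 317 323; 235 0 0; 236 0 0; 237 0 0; 238 314 318; 239 313 320; 240 312 321; 241 312 321; 242 312 321; 243 312 312; 244 0 0; 245 0 0; 246 0 0; 247 0 0; 248 0 0; 249 0 0; axis at 0 [318.4144 284.1233]
axis at 0.0726 [318.7412 243.7772]
axis at 0.0769 [318.7553 242.0463]
tool z [ 0.3105  0.1391 -0.9403] n [-0.3141 -0.1353  0.9397]
```

View pics/w2c.png

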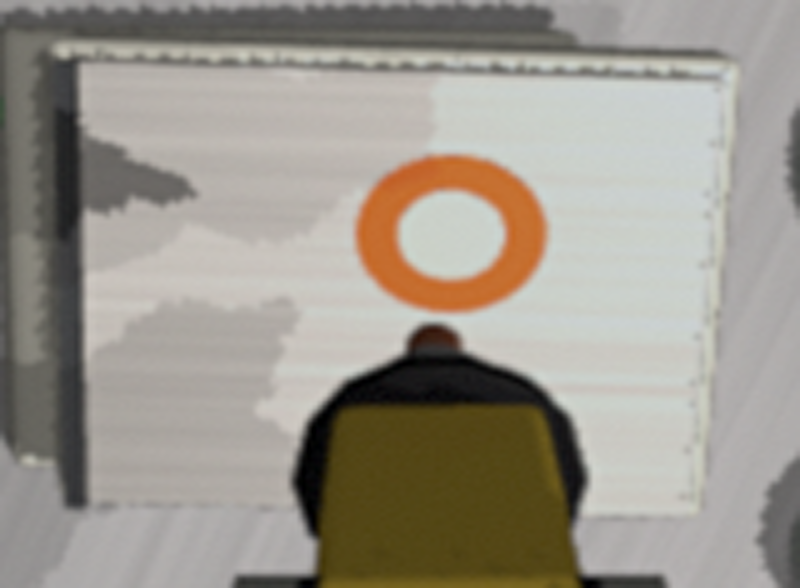

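The crop shows clear ring and tip outlines. The face edges give the warmer a yaw of about 21.3°, and the tip sits about 1.5 mm to −y of the tool axis. Now I'll close in to about 12 mm off the spot.

```bash
cat >> h.py <<'E'
from scipy.spatial.transform import Rotation as R
def goal(psi=21.4,corr=-0.012):
    p=np.radians(psi);n=np.array([-np.sin(.349)*np.cos(p),-np.sin(.349)*np.sin(p),np.cos(.349)])
    x=np.array([-np.sin(p),np.cos(p),0]); return n,np.c_[x,np.cross(-n,x),-n]@R.from_rotvec([corr,0,0]).as_matrix()
E
python3 - <<'E'
from h import *
s=manip.sense();W=R.from_quat(s["tool_rot"]).as_matrix();n,G=goal()
spot=np.array([.5535,-.215,.076]); tipoff=np.array([-.0008,-.0015,.0769])
tcp=spot+n*.012-G@tipoff
print("shift",W.T@(tcp-s["tcp_pos"])*100,"turn",R.from_matrix(W.T@G).as_rotvec(),"force",s["force"],tcp)
E
```

```text
shift [ 0.0457 -0.0502  8.6115] turn [-0.0132 -0.0145  0.0329] force [ 0.6428 -0.2651 -1.1305] [ 0.5254 -0.2252  0.1597]
```

Call:
drive_tool(
  increments=[
    [255,0.05,-0.05,1.5,-0.013,-0.015,0.033],
    [255,0.05,-0.05,3,-0.013,-0.015,0.033],
    [255,0.05,-0.05,4.5,-0.013,-0.015,0.033],
    [255,0.05,-0.05,6,-0.013,-0.015,0.033],
    [255,0.05,-0.05,7.2,-0.013,-0.015,0.033],
    [255,0.05,-0.05,8,-0.013,-0.015,0.033],
    [255,0.05,-0.05,8.5,-0.013,-0.015,0.033],
    [255,0.05,-0.05,8.6,-0.013,-0.015,0.033],
    [255,0.05,-0.05,8.6,-0.013,-0.015,0.033],
    [255,0.05,-0.05,8.6,-0.013,-0.015,0.033],
    [255,0.05,-0.05,8.6,-0.013,-0.015,0.033],
  ],
)

```text
t: 7.8
tcp_pos: [0.5258, -0.228, 0.1606]
tool_rot: [0.555, 0.812, 0.148, 0.103]
force: [-0.9, -0.5, -1.1]
finger_gap: 0.237
```

Run:
```python
from h import *
import pickle
s=manip.sense();c=manip.camera_model("wrist");I=manip.snapshot("wrist");f=[s["force"]]
for _ in range(3): S=manip.snapshot("scene"); f.append(manip.sense()["force"])
pickle.dump((s,c,I,S),open("w3.pkl","wb"))
W=R.from_quat(s["tool_rot"]).as_matrix();n,G=goal()
print(s["t"],s["tcp_pos"],"force",np.array(f),"torque",s["ft_torque"])
spot=np.array([.5535,-.215,.076]);tip=s["tcp_pos"]+W@[-.0008,-.0015,.0769]
print("tip-spot in goal frame mm",G.T@(tip-spot)*1000,"rot err deg",np.degrees(R.from_matrix(G.T@W).as_rotvec()))
m=mask(I,(6,120,120),(18,255,255),(250,150,400,300)); k=max(cv2.findContours(m,cv2.RETR_EXTERNAL,cv2.CHAIN_APPROX_NONE)[0],key=cv2.contourArea)
print("ring bbox",cv2.boundingRect(k)); print("ring circle proj", proj(c,spot))
cv2.imwrite("pics/w3.png",np.hstack([cv2.resize(I[170:300,265:370],None,fx=4,fy=4,interpolation=cv2.INTER_CUBIC),cv2.resize(S[120:250,200:295],None,fx=4,fy=4,interpolation=cv2.INTER_CUBIC)])[:,:,::-1])
```

```text
7.8 [ 0.5258 -0.228   0.1606] force [[-0.9456 -0.5443 -1.0744]
 [ 0.3639 -0.7112 -2.0886]
 [-0.7901  0.5868 -2.5922]
 [ 0.5251 -0.1576 -0.807 ]] torque [-0.0525  0.2452  0.0084]
tip-spot in goal frame mm [ -3.0644  -0.168  -13.0474] rot err deg [-0.0318 -0.2097  0.0975]
ring bbox (295, 211, 48, 39)
ring circle proj [316.9463 234.0183]
```

View pics/w3.png

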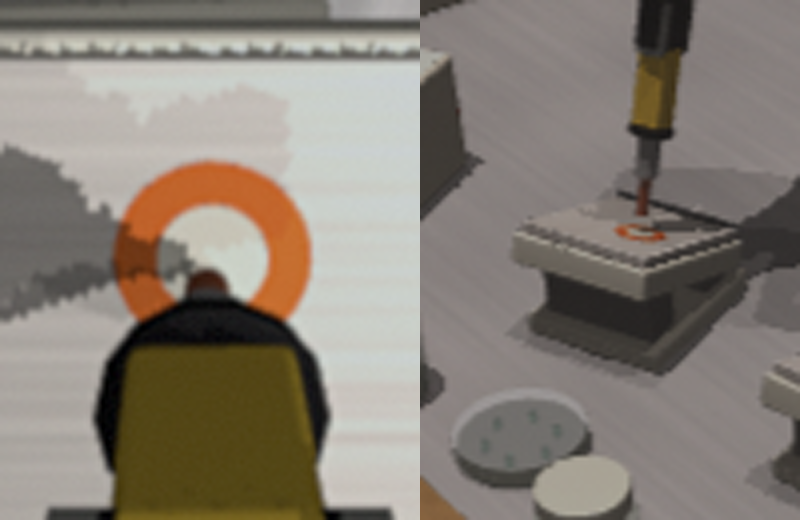

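The left crop shows the ring centre at about (318.5,234) in the wrist image and the tip at about (317,242). Allowing for parallax, the tip must move about +2.7 mm in tool x and +0.9 mm in tool y. I'll make that correction, then average the noisy readings for a baseline.

Call:
drive_tool(
  increments=[
    [255,0.14,0.05,0.2,0,0,0],
    [255,0.27,0.09,0.5,0,0,0],
    [255,0.27,0.09,0.5,0,0,0],
    [255,0.27,0.09,0.5,0,0,0],
  ],
)

```text
t: 8.4
tcp_pos: [0.527, -0.2239, 0.1555]
tool_rot: [0.555, 0.812, 0.148, 0.102]
force: [-0.0, 0.3, -0.7]
finger_gap: 0.238
```

```bash
cat >> h.py <<'E'
def avg(N=16):
    r=[]
    for _ in range(N):
        I=manip.snapshot("wrist"); s=manip.sense(); r.append((s["force"],s["tcp_pos"],s["tool_rot"]))
    F,P,Q=[np.array([a[i] for a in r]) for i in range(3)]
    n,G=goal(); W=R.from_quat(Q).mean().as_matrix(); P_=P.mean(0)
    spot=np.array([.5535,-.215,.076])
    print("t",s["t"],"F.n",(F@n).mean(),"+-",(F@n).std()/N**.5,"F",F.mean(0),"ft in goal",G.T@F.mean(0))
    print("tcp",P_,"+-",P.std(0)/N**.5,"tip-spot goal mm",G.T@(P_+W@[-.0005,-.0013,.0769]-spot)*1000,"rot deg",np.degrees(R.from_matrix(G.T@W).as_rotvec()))
    return I
E
python3 -c "
from h import *
I=avg(20)
m=mask(I,(6,120,120),(18,255,255),(250,150,400,300)); k=max(cv2.findContours(m,cv2.RETR_EXTERNAL,cv2.CHAIN_APPROX_NONE)[0],key=cv2.contourArea)
print('ring bbox',cv2.boundingRect(k))
cv2.imwrite('pics/w4.png',cv2.resize(I[170:300,265:370],None,fx=4,fy=4,interpolation=cv2.INTER_CUBIC)[:,:,::-1])
"
```

```text
t 9.4 F.n -1.1817428750833086 +- 0.12414478168785056 F [ 0.0069  0.1233 -1.2389] ft in goal [ 0.1122 -0.3895  1.1772]
tcp [ 0.5271 -0.2242  0.1557] +- [0. 0. 0.] tip-spot goal mm [ 0.3743  0.7666 -7.5696] rot deg [-0.01   -0.1557  0.0999]
ring bbox (296, 217, 46, 35)
```

Call:
drive_tool(
  increments=[
    [255,-0.04,-0.04,0.2,0,0,0],
    [255,-0.04,-0.04,0.4,0,0,0],
    [255,-0.04,-0.04,0.5,0,0,0],
    [255,-0.04,-0.04,0.5,0,0,0],
    [255,-0.04,-0.04,0.5,0,0,0],
  ],
)

```text
t: 9.9
tcp_pos: [0.5286, -0.224, 0.1508]
tool_rot: [0.555, 0.812, 0.148, 0.102]
force: [-0.2, 0.3, -1.0]
finger_gap: 0.236
```

```bash
python3 -c "
from h import *
avg(14)"
```

```text
t 10.6 F.n -0.9851718458906923 +- 0.13225338750114526 F [-0.2746 -0.2048 -1.1686] ft in goal [-0.0905 -0.7219  0.9766]
tcp [ 0.5286 -0.224   0.151 ] +- [0. 0. 0.] tip-spot goal mm [-0.0324  0.3739 -2.5904] rot deg [-0.0103 -0.1567  0.0976]
```

Call:
drive_tool(
  increments=[
    [255,0,0,0.1,0,0,0],
    [255,0,0,0.2,0,0,0],
    [255,0,0,0.2,0,0,0],
    [255,0,0,0.2,0,0,0],
  ],
)

```text
t: 11.0
tcp_pos: [0.5292, -0.2237, 0.149]
tool_rot: [0.555, 0.812, 0.148, 0.102]
force: [-0.3, 0.2, -0.6]
finger_gap: 0.241
```

```bash
python3 -c "
from h import *
avg(14)"
```

```text
t 11.7 F.n -0.9346201486791418 +- 0.1384361265047093 F [ 0.101   0.0742 -0.9505] ft in goal [ 0.0323 -0.2224  0.932 ]
tcp [ 0.5292 -0.2238  0.1491] +- [0. 0. 0.] tip-spot goal mm [-0.0178  0.3567 -0.5698] rot deg [-0.0093 -0.1539  0.1005]
```

Call:
drive_tool(
  increments=[
    [255,0,0,0.1,0,0,0],
    [255,0,0,0.15,0,0,0],
    [255,0,0,0.15,0,0,0],
  ],
)

```text
t: 12.0
tcp_pos: [0.5297, -0.2236, 0.1477]
tool_rot: [0.555, 0.812, 0.148, 0.102]
force: [-0.4, 0.1, 0.0]
finger_gap: 0.234
```

```bash
python3 -c "
from h import *
avg(14)"
```

```text
t 12.7 F.n -0.10065940423182726 +- 0.11430669222915267 F [-0.1703  0.0874 -0.1532] ft in goal [ 0.1435 -0.1726  0.0986]
tcp [ 0.5297 -0.2236  0.1477] +- [0. 0. 0.] tip-spot goal mm [-0.0679  0.3849  0.9098] rot deg [-0.0117 -0.1583  0.0995]
```

Call:
drive_tool(
  increments=[
    [255,0,0,0.1,0,0,0],
    [255,0,0,0.15,0,0,0],
    [255,0,0,0.15,0,0,0],
  ],
)

```text
t: 13.0
tcp_pos: [0.5302, -0.2234, 0.1462]
tool_rot: [0.555, 0.812, 0.148, 0.102]
force: [-0.5, -0.2, 0.1]
finger_gap: 0.236
```

```bash
python3 -c "
from h import *
I=avg(14)
S=manip.snapshot('scene')
cv2.imwrite('pics/w5.png',np.hstack([cv2.resize(I[170:300,265:370],None,fx=4,fy=4,interpolation=cv2.INTER_CUBIC),cv2.resize(S[120:250,200:295],None,fx=4,fy=4,interpolation=cv2.INTER_CUBIC)])[:,:,::-1])
"
```

```text
t 13.7 F.n 0.1673104216889745 +- 0.09509750253654571 F [-0.5305 -0.138  -0.02  ] ft in goal [ 0.0651 -0.5163 -0.1735]
tcp [ 0.5302 -0.2234  0.1463] +- [0. 0. 0.] tip-spot goal mm [-0.0393  0.3601  2.4275] rot deg [-0.0094 -0.155   0.0994]
```

View pics/w5.png

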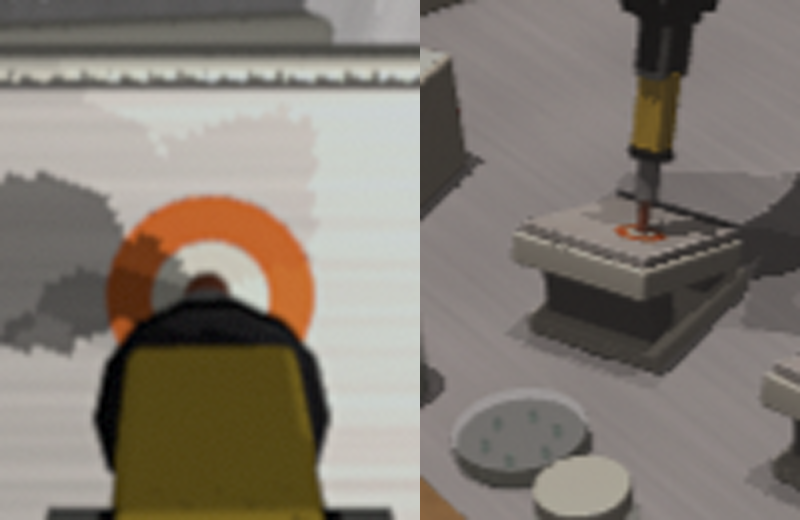

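Contact is felt: the axial force rose from about −1.05 to −0.10 N, then to +0.17 N, so the tip is pushed in about 2.3 mm. The crop shows the tip centred in the white spot, about (208,295) against the ring centre at (211,296). I'll press about 2.6 mm more in small steps.

Call:
drive_tool(
  increments=[
    [255,0,0,0.05,0,0,0],
    [255,0,0,0.1,0,0,0],
    [255,0,0,0.15,0,0,0],
    [255,0,0,0.2,0,0,0],
    [255,0,0,0.26,0,0,0],
    [255,0,0,0.26,0,0,0],
    [255,0,0,0.26,0,0,0],
  ],
)

```text
t: 14.45
tcp_pos: [0.5311, -0.2231, 0.1438]
tool_rot: [0.555, 0.812, 0.148, 0.102]
force: [-2.3, -1.2, 0.3]
finger_gap: 0.235
```

```bash
python3 -c "
from h import *
I=avg(30);S=manip.snapshot('scene'); print(manip.sense()['finger_gap'])
cv2.imwrite('pics/w6.png',np.hstack([cv2.resize(I[170:300,265:370],None,fx=4,fy=4,interpolation=cv2.INTER_CUBIC),cv2.resize(S[120:250,200:295],None,fx=4,fy=4,interpolation=cv2.INTER_CUBIC)])[:,:,::-1])
"
```

```text
t 15.95 F.n 0.9322949008100632 +- 0.0840060796758152 F [-0.7274 -0.3355  0.7011] ft in goal [-0.0469 -0.5004 -0.9384]
tcp [ 0.5311 -0.2231  0.1438] +- [0. 0. 0.] tip-spot goal mm [-0.0372  0.3629  5.0309] rot deg [-0.0096 -0.1543  0.0993]
0.23309184507714284
```

View pics/w6.png

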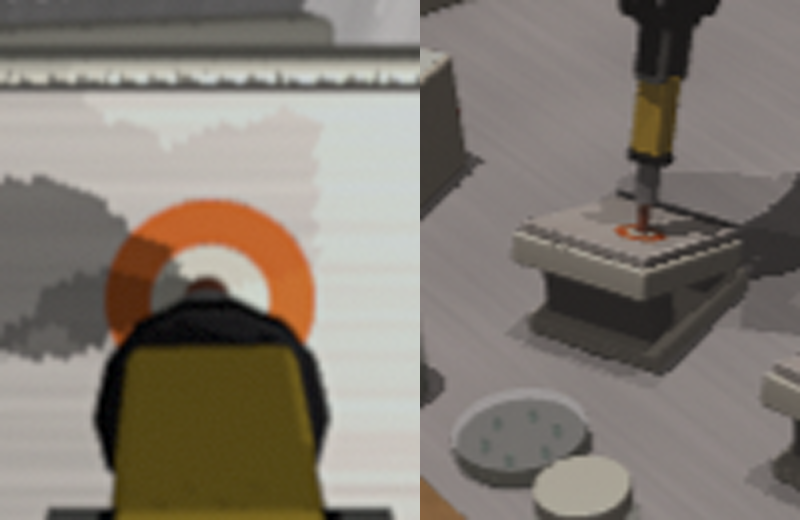

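Net contact force is about 2.0 N, against 2.1 N expected at half travel. Travel since contact is about 5 mm, and the tip is centred and steady, so I'm handing the job in.

```bash
python3 -c "
from station import manip
print(manip.sign_off())"
```

```text
the job is handed in; nothing more can be done
None
```

The small yellow thermometer is out of the black holder, and its tip is pressed about half in on the orange-ringed spot. I handed the job in at about 16 s, with the gripper still holding it.

**Last checks:**
- **Press:** the net force along the face normal was about 2.0 ± 0.1 N, where 2.1 N means half in. That puts the tip about 4.6 mm in by force and about 5 mm in by travel since contact. The two agree to within about 0.5 mm, and both are well short of the 10 mm stop.
- **Position:** the tip is within about 1 mm of the ring centre, by both the wrist picture and the computed position.
- **Squareness:** the tool is within 0.2° of the target tilt. The warmer's direction disagreed between two views (about 23° from the top camera, 21.3° from the wrist camera). I used 21.4°, which could shift the tilt by up to about 0.7°.
- **Lean in the grip:** the thermometer seemed to lean about 1° in the jaws. I corrected 0.7° of that, but could not tell whether the lean was real or a camera calibration error.
- **Other objects:** I commanded no contact with the other warmer, the jars, dishes, spatula or jug, but did not check each one afterwards.

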